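# Ratchet down a bench-pin clamp

## Robot

A 7-joint arm with a two-finger parallel gripper is mounted at the origin on the work surface. World frame = base frame: x ahead of the robot, y to its left, z up, the work surface at z = 0. Lengths are in m, angles in rad, forces in N, time in s.
With the tool pointing down it reaches from about 0.4 to 0.85 m from the base axis. Payload 4.5 kg.
Tool frame: the origin (TCP) lies at the very end of the fingers, on their centre line; the grasp point (between the pads) lies 19 mm behind it (grip_point_offset is the distance from the TCP to the grasp point, in m); z points along the fingers, y is the line along which they close (so a half turn about z gives the same grasp; the last joint's range is limited). The gripper opens to 88 mm and grips with 3 to 60 N. Pads are 18 mm wide; open, the fingers measure 123 mm over their backs; the gripper's body (75 mm by 187 mm) begins 45 mm behind the grasp point.
Start: joints at [1.28, 0.689, -0.195, 1.565, 0.157, 0.902, -0.215], TCP at [0.199, -0.592, 0.214] pointing down, gripper open.
Joint ranges: [-3.01, 3.01], [-0.46, 2.08], [-1.47, 1.51], [0.13, 2.56], [-1, 4.14], [0.04, 2.09], [-2.66, 2.66]. Speed limits (rad/s): [2.57, 2.57, 3.14, 3.14, 3.14, 3.14, 3.14].

## Interface

Orientations are given as a unit quaternion [x, y, z, w].
In Python, from plant import get_state, snapshot, camera_params, finish_job, grip_point_offset gives the robot as it stands.
- The arm moves only by the shell command python3 -m handwheel 'ROWS' [FORCE]. ROWS is a JSON list of rows, 1 to 10 of them, each of 7 numbers: the opening from 0.0 (shut) to 1.0 (fully open), then dx, dy, dz in m, then a rotation vector rx, ry, rz in rad; each row is the pose to reach, as a shift and turn from the pose commanded when the command began, along the tool's axes at that moment; what a row does not reach only later rows make up. A row lasts 1/10 s, in which the tool goes at most 0.05 m and 0.15 rad, less where a joint would pass 70% of its speed; a pose out of reach is approached as far as the arm can. The fingers move at their own pace and stop on an object; FORCE is the grip in N (left out, the last holds). Time passes only in rows, so rows that do not move let the fingers close. It prints the time, the measured TCP pose, the force, the opening and the grip force at its end.
- get_state(): the state, without advancing time (a new reading comes with each control period).
- snapshot(name): name is "side" or "top" or "wrist"; returns (picture, depth): 420x560x3 uint8, red, green, blue; 420x560 float32, m along the optical axis (not along the pixel's ray), 0 where there is no reading.
- camera_params(name): a dict with "fx", "fy", "cx", "cy" (pixels), "rvec" (rotation vector, rad) and "tvec" (3), from world to camera coordinates, as OpenCV has them. Camera axes: x right, y down, z forward; pixel columns grow to the right and rows downward; lengths in m; the calibration is good to about 2 mm. A picture is of the moment at which its call begins: read the wrist's pose just before it. camera_params takes no time and is no camera call; for the wrist camera it gives the pose at the moment of the call.
- finish_job(): hands the job in; it is judged then, once.
The state is a dict: "clock": time; "q": joint angles; "qd": joint speeds; "joint_torque": joint torques, N m; "tool_pos": TCP position; "eef_rot": TCP orientation; "contact_force": force on the tool from outside, world axes, zero at the start; "moment": the same for the moment, N m; "opening": opening from 0.0 (shut) to 1.0 (fully open); "finger_force": force on a finger pad.
Only numpy, scipy, OpenCV 4.12 (cv2) and the standard library are available. Lean on these libraries where they do the work, as an engineer would, in place of code of your own. Each camera call takes 0.05 s, during which the arm holds its last target. There are 200 camera calls.

## Task

The bench pin is loose in its bracket. Tighten the bracket's clamp clockwise with its red-knobbed ratchet lever: the lever only swings between two brass stops, so lift it off its serrations to swing it back, let it drop in, and turn again until the clamp bites firmly (about 10 N at the knob; never more than 18 N). Leave the lever fully down in its serrations and the clamp tight, let go, and leave the case, the stand and the screwdriver where they are.

Things in the scene. Friction and masses are not known exactly. Their poses are not given: they have to be found in the camera images.
- bracket: Steel bracket, 150 x 130 mm base, fixed to the bench, holding a brown wooden V-notched bench pin that points along its -x. Origin on the clamp's vertical turning axis, at bench height; x and y level, z up. Two brass posts 66 mm high stand 45 mm from the axis at +63 and -63 degrees from its +x: they show the ends of the lever's swing.
- lever (a joint): Swing of the lever about the axis, rad, growing clockwise seen from above, 0 to 1.75 (hard stops). The arm points at +0.875 rad from the bracket's +x (anticlockwise) at 0 and at -0.875 rad at 1.75. Fully down, its teeth drive the screw both ways, with about 0.1 rad of play; lifted clear it swings freely.
- lift (a joint): Height of the lever above its seat, m, 0 to 0.014 (hard stop). Spring and weight push it down with 6 N at 0, 8 N at the top. The teeth clear at 0.007 to 0.008. There are 12 round-topped teeth a turn (0.524 rad apart): let go, it drops into the nearest gap, swinging up to 0.27 rad, unless a stop is in the way (a nudge frees it from a tooth's top); above 0.002 it is not seated.
- knob (a point): Point to grip on the lever's red knob: on the knob's upright axis, 90 mm from the clamp's axis, 86 mm above the bench when seated. The knob is a neck 16 mm in diameter from 65 to 102 mm high with a cap 24 mm in diameter to 110 mm; the arm below it is a 10 mm bar whose top is at 66 mm. All rise with the lift.
- screw: Steel clamp screw with a crown of 12 upright teeth, 51 mm in diameter, under the lever's black hub. Origin at the bracket's origin; turns about z, clockwise tightens. Turning it takes about 0.35 N m (4 N at the knob) until the clamp bites, 1.5 to 2.3 rad clockwise from its start, which differs each time and can only be felt; it stays where it is left.
- ring: Black thrust ring, 56 mm in diameter, under the crown, springy: origin at the bracket's origin. When the clamp bites, the screw bears on the ring's hidden dog and drags it round with about 10 N m/rad, on top of the screw's friction: from the first bite, 0.05 rad of screw adds about 0.5 N m (5.5 N at the knob). Friction holds the screw when let go; it gives back only what exceeds 0.35 N m.
- case: Closed grey parts case with a blue panel, 100 x 130 x 25 mm, loose; origin under its centre.
- stand: Black stepped round stand with a steel clamp on top, 72 mm in diameter, 65 mm high, loose; origin under its centre.
- screwdriver: Screwdriver, blue handle, 170 mm long, lying along its x, loose; origin under its middle.

How it is judged:
By the outcome, as a careful person would: the job done as asked, in the order asked, and still so for the second after the job is handed in, with the robot touching nothing.
It also fails if it takes over 72 s, if anything falls off the work surface, if the arm or the gripper's body presses on something with over 40 N, if the wrist force passes 120 N, or if a joint passes its speed limit or range.

## Working session

There is one attempt and no reset: what is moved stays moved. The work goes in short steps, Python scripts to look and compute and a shell command to move; the robot and the scene stay as the last step left them, time stands still between calls to the robot, and variables do not carry over. Pictures are saved under pics/ and viewed, at most 10 in all, crops included, and the job is handed in when it is done.

```bash
ls; mkdir -p pics
cat > h.py <<'E'
import numpy as np, cv2
from scipy.spatial.transform import Rotation as R
from plant import *
def cam(n):
    p=camera_params(n); Rm=R.from_rotvec(p['rvec']).as_matrix(); t=np.array(p['tvec']); return p,Rm,t
def ray(c,u,v):
    p,Rm,t=c; d=Rm.T@np.array([(u-p['cx'])/p['fx'],(v-p['cy'])/p['fy'],1]); return -Rm.T@t,d
def onplane(c,u,v,z):
    o,d=ray(c,u,v); return o+d*(z-o[2])/d[2]
def pt(c,u,v,depth):
    o,d=ray(c,u,v); return o+d*depth
def tri(c1,a,c2,b):
    o1,d1=ray(c1,*a);o2,d2=ray(c2,*b); s=np.linalg.lstsq(np.c_[d1,-d2],o2-o1,rcond=None)[0]
    p,q=o1+d1*s[0],o2+d2*s[1]; return (p+q)/2,np.linalg.norm(p-q)
def redmask(im):
    h=cv2.cvtColor(im,cv2.COLOR_RGB2HSV); return (((h[...,0]<8)|(h[...,0]>172))&(h[...,1]>140)&(h[...,2]>60)).astype(np.uint8)
E
python3 - <<'E'
from h import *
for n in ['top','side']:
    im,d=snapshot(n); cv2.imwrite(f'pics/{n}0.png',im[...,::-1]); np.save(f'pics/{n}0d.npy',d)
    k,l,s,c=cv2.connectedComponentsWithStats(redmask(im)); print(n,[(s[i].tolist(),c[i].round(1).tolist()) for i in range(1,k) if s[i,4]>15])
s=get_state(); print(s['tool_pos'],R.from_quat(s['eef_rot']).as_matrix().round(3),s['opening'],grip_point_offset, camera_params('top'))
E
```

```text
pics
top [([0, 164, 47, 32, 452], [23.0, 182.8]), ([292, 176, 10, 12, 98], [296.6, 181.4])]
side [([226, 106, 15, 19, 124], [233.4, 115.5]), ([323, 197, 10, 21, 141], [327.3, 205.7])]
[ 0.19922325 -0.5917673   0.21330453] [[ 0.948  0.319 -0.001]
 [ 0.319 -0.948  0.001]
 [-0.    -0.002 -1.   ]] 1.0020741113104774 0.0187 {'fx': 499.23837216915325, 'fy': 499.23837216915325, 'cx': 278.19962038071384, 'cy': 212.49930205437133, 'rvec': array([ 2.23167865, -2.17935826,  0.05520068]), 'tvec': array([0.00689303, 0.58762968, 1.05609111])}
```

View pics/top0.png

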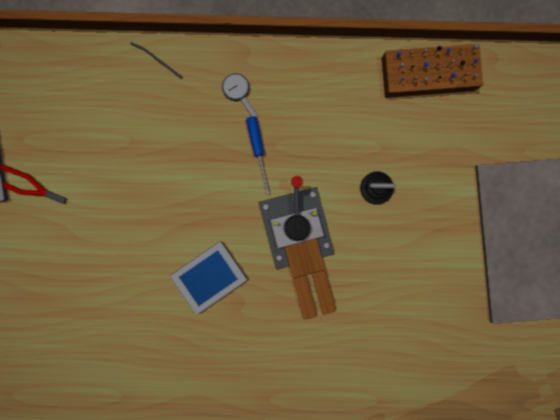

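View pics/side0.png

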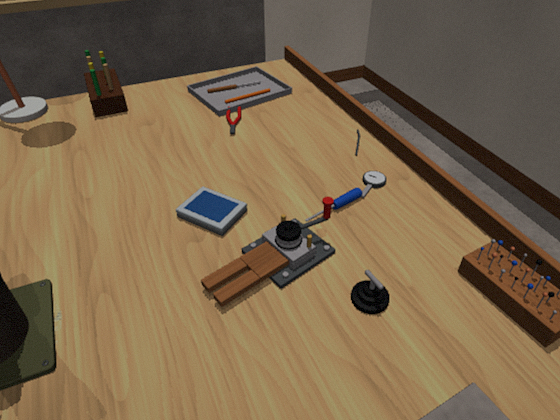

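The top view shows the red knob at (297,181), the hub at (297,227), and the pin pointing down-image, so bracket +x points up and slightly left. The case is at (208,277), the screwdriver at (255,140) and the stand at (377,187). In the side view the knob is at (327,206) and the posts are at (283,218) and (310,240).

Run:
```python
from h import *
T=cam('top');S=cam('side')
im=cv2.imread('pics/top0.png')[...,::-1].copy();d=np.load('pics/top0d.npy')
si=cv2.imread('pics/side0.png')[...,::-1].copy();sd=np.load('pics/side0d.npy')
m=redmask(im);m[:,:100]=0;ys,xs=np.nonzero(m)
P=np.array([pt(T,x,y,d[y,x]) for x,y in zip(xs,ys)]);print('knob top pts z',np.percentile(P[:,2],[10,50,90]),np.median(P,0))
m2=redmask(si);m2[:150]=0;ys,xs=np.nonzero(m2);print('side rows/width',[(r,xs[ys==r].min(),xs[ys==r].max()) for r in sorted(set(ys))])
P=np.array([pt(S,x,y,sd[y,x]) for x,y in zip(xs,ys)]);print('side z',np.percentile(P[:,2],[5,50,95]),np.median(P,0))
print('tri cap',tri(T,(296.6,181.4),S,(327.5,201.5)))
# hub: points higher than 60mm dark near 297,227
g=[(x,y) for y in range(205,250) for x in range(275,320)]
Q=np.array([pt(T,x,y,d[y,x]) for x,y in g]);V=np.array([im[y,x].max() for x,y in g])
k=(Q[:,2]>.06)&(V<60);print('hub',k.sum(),np.percentile(Q[k,2],[10,50,90]),Q[k].mean(0),(Q[k].min(0)+Q[k].max(0))/2, np.ptp(Q[k],0))
h=cv2.cvtColor(im,cv2.COLOR_RGB2HSV);by=(h[...,0]>18)&(h[...,0]<35)&(h[...,1]>110)
k2,l,s,c=cv2.connectedComponentsWithStats(by[200:245,265:330].astype(np.uint8));print('brass?',[(s[i,4],(c[i]+[265,200]).round(1).tolist()) for i in range(1,k2) if s[i,4]>3])
# plate: low-saturation pixels
pl=((h[...,1]<70)).astype(np.uint8);k3,l,s,c=cv2.connectedComponentsWithStats(pl[180:280,250:345]);i=1+np.argmax(s[1:,4]);ys,xs=np.nonzero(l==i)
print('plate',s[i],cv2.minAreaRect(np.c_[xs+250,ys+180].astype(np.float32)))
big=cv2.resize(im[165:275,245:345],None,fx=5,fy=5,interpolation=cv2.INTER_CUBIC); cs=cv2.resize(si[185:295,235:345],None,fx=5,fy=5,interpolation=cv2.INTER_CUBIC)
cv2.imwrite('pics/crop1.png',cv2.resize(np.hstack([big[...,::-1],cs[...,::-1]])[:, :],(800,419)))
```

```text
knob top pts z [0.10755086 0.10937192 0.11156078] [ 0.64546905 -0.01255893  0.10937192]
side rows/width [(np.int64(197), np.int64(325), np.int64(330)), (np.int64(198), np.int64(323), np.int64(331)), (np.int64(199), np.int64(323), np.int64(332)), (np.int64(200), np.int64(323), np.int64(332)), (np.int64(201), np.int64(323), np.int64(332)), (np.int64(202), np.int64(323), np.int64(332)), (np.int64(203), np.int64(324), np.int64(332)), (np.int64(204), np.int64(325), np.int64(331)), (np.int64(205), np.int64(324), np.int64(330)), (np.int64(206), np.int64(324), np.int64(330)), (np.int64(207), np.int64(326), np.int64(330)), (np.int64(208), np.int64(325), np.int64(329)), (np.int64(209), np.int64(325), np.int64(330)), (np.int64(210), np.int64(325), np.int64(330)), (np.int64(211), np.int64(325), np.int64(330)), (np.int64(212), np.int64(325), np.int64(330)), (np.int64(213), np.int64(325), np.int64(328)), (np.int64(214), np.int64(325), np.int64(328)), (np.int64(215), np.int64(325), np.int64(328)), (np.int64(216), np.int64(323), np.int64(328)), (np.int64(217), np.int64(324), np.int64(329)), (np.int64(246), np.int64(511), np.int64(511)), (np.int64(248), np.int64(511), np.int64(511)), (np.int64(250), np.int64(514), np.int64(514)), (np.int64(271), np.int64(527), np.int64(527))]
side z [0.07019942 0.10489679 0.11193165] [ 0.64393907 -0.01811817  0.10489679]
tri cap (array([ 0.64566449, -0.0130867 ,  0.10562129]), np.float64(0.00094222658175839))
hub 537 [0.0665167  0.0700931  0.07370418] [ 0.55910466 -0.01754915  0.08313344] [ 0.56688873 -0.00662401  0.56944131] [0.06956922 0.07437803 1.01872018]
brass? [(np.int32(33), [325.3, 201.4]), (np.int32(89), [327.2, 216.1]), (np.int32(16), [313.7, 212.9]), (np.int32(10), [275.8, 223.0]), (np.int32(8), [265.4, 235.4]), (np.int32(17), [266.2, 242.2])]
plate [   9    7   75   82 3455] ((295.5519714355469, 225.65304565429688), (73.63545989990234, 60.11527633666992), 75.3236083984375)
```

View pics/crop1.png

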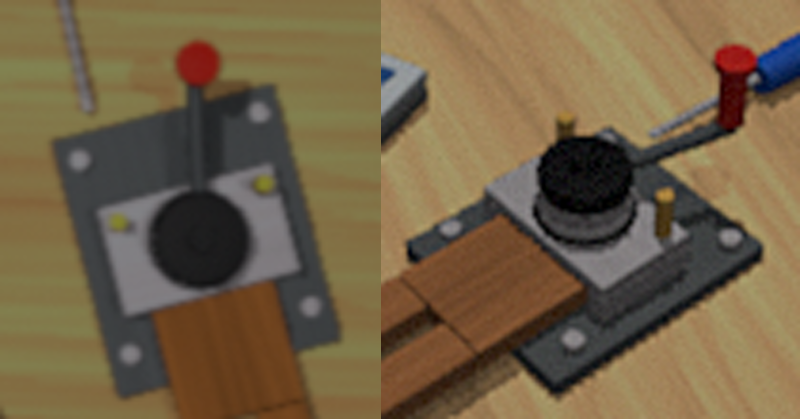

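The close-up shows posts at (276.0,223.1) and (314.0,213.1), the hub centre at (297.5,227.7), and the lever pointing almost straight up-image to the knob.

Run:
```python
from h import *
T=cam('top')
a=onplane(T,276.0,223.1,.066);b=onplane(T,314.0,213.1,.066);print('posts',a,b,np.linalg.norm(a-b),'expect',.09*np.sin(np.radians(63)))
e=(a-b)[:2];yaw=np.arctan2(e[1],e[0])-np.pi/2;ux=np.array([np.cos(yaw),np.sin(yaw)])
ax=(a+b)[:2]/2-ux*.045*np.cos(np.radians(63));print('yaw',yaw,'axis posts',ax)
for z in(.07,.078,.085,.095):print('hub',z,onplane(T,297.5,227.7,z))
k=onplane(T,296.6,181.4,.1095);v=k[:2]-ax;print('knob',k,np.linalg.norm(v),'swing',.875-(np.arctan2(v[1],v[0])-yaw))
print([ (z,onplane(T,255,140,z)) for z in (.0,)])
s=get_state();print(s['tool_pos'],s['contact_force'],s['moment'])
```

```text
posts [0.56347897 0.0252786  0.066     ] [ 0.58562109 -0.05142788  0.066     ] 0.07983831919680581 expect 0.0801905871769531
yaw 0.2810212438735109 axis posts [ 0.55492185 -0.01874051]
hub 0.07 [ 0.55513972 -0.01835458  0.07      ]
hub 0.078 [ 0.55505139 -0.01796664  0.078     ]
hub 0.085 [ 0.55497411 -0.01762719  0.085     ]
hub 0.095 [ 0.5548637  -0.01714226  0.095     ]
knob [ 0.64483549 -0.01270445  0.1095    ] 0.09011601681553295 swing 1.088989974726888
[(0.0, array([0.74430691, 0.07486702, 0.        ]))]
[ 0.19922325 -0.5917673   0.21330453] [-0.70598128  0.58063992  0.23489772] [ 0.00872312  0.01226324 -0.00388059]
```

```bash
cat >> h.py <<'E'
AX=np.array([.555,-.0185]);YAW=.281
def knob(sw,r=.09):
    a=YAW+.875-sw; return AX+r*np.array([np.cos(a),np.sin(a)]),a
def rel(p,a,ref=None):
    "shift and turn in tool axes to TCP p with tool x at world angle a, pointing down"
    s=get_state();Rt=R.from_quat(s['eef_rot']);Rg=R.from_matrix(np.array([[np.cos(a),np.sin(a),0],[np.sin(a),-np.cos(a),0],[0,0,-1]]))
    return Rt.inv().apply(np.array(p)-s['tool_pos']).round(4).tolist()+(Rt.inv()*Rg).as_rotvec().round(3).tolist()
def swing_of(p):
    v=np.array(p)[:2]-AX; return .875+YAW-np.arctan2(v[1],v[0]),np.linalg.norm(v)
E
python3 -c "
from h import *
k,a=knob(1.089);print(k,a,rel([*k,.16],a))"
```

```text
[ 0.64479807 -0.01247451] 0.06700000000000017 [0.6072, -0.4067, 0.0539, -0.002, 0.0, 0.258]
```

```bash
python3 -m handwheel '[[1,0.607,-0.407,0.054,0,0,0.258],[1,0.607,-0.407,0.054,0,0,0.258],[1,0.607,-0.407,0.054,0,0,0.258],[1,0.607,-0.407,0.054,0,0,0.258],[1,0.607,-0.407,0.054,0,0,0.258],[1,0.607,-0.407,0.054,0,0,0.258],[1,0.607,-0.407,0.054,0,0,0.258],[1,0.607,-0.407,0.054,0,0,0.258],[1,0.607,-0.407,0.054,0,0,0.258],[1,0.607,-0.407,0.054,0,0,0.258]]'; python3 -c "
from h import *
k,a=knob(1.089);print(rel([*k,.16],a),get_state()['q'])"
```

```text
clock: 1.1
tool_pos: [0.5041, -0.1952, 0.1768]
eef_rot: [0.999, 0.033, -0.0, 0.0]
contact_force: [-0.2, -0.1, 0.6]
opening: 1.001
finger_force: 0.0
[0.1526, -0.1729, 0.0167, 0.0, 0.001, -0.0] [ 0.31127423  0.62768204 -0.04458241  1.86548606  0.04356635  0.64984953
 -1.26349078]
```

```bash
python3 -m handwheel '[[1,0.153,-0.173,0.017,0,0,0],[1,0.153,-0.173,0.017,0,0,0],[1,0.153,-0.173,0.017,0,0,0],[1,0.153,-0.173,0.017,0,0,0],[1,0.153,-0.173,0.017,0,0,0],[1,0.153,-0.173,0.017,0,0,0],[1,0.153,-0.173,0.017,0,0,0]]'
python3 - <<'E'
from h import *
k,a=knob(1.089);print(rel([*k,.16],a),get_state()['q'])
c=cam('wrist');im,d=snapshot('wrist');cv2.imwrite('pics/w1.png',im[...,::-1])
n,l,s,ce=cv2.connectedComponentsWithStats(redmask(im))
for i in range(1,n):
    if s[i,4]>60:
        ys,xs=np.nonzero(l==i);P=np.array([pt(c,x,y,d[y,x]) for x,y in zip(xs,ys) if d[y,x]>0])
        t=P[P[:,2]>.104] if len(P) else P;print(s[i],ce[i],np.median(P,0),len(t),(t.min(0)+t.max(0))/2 if len(t) else'',np.ptp(t,0) if len(t) else '')
E
```

```text
clock: 1.8
tool_pos: [0.6439, -0.0139, 0.1594]
eef_rot: [0.999, 0.034, -0.001, 0.0]
contact_force: [-0.4, -0.9, 0.8]
opening: 1.002
finger_force: 0.0
[0.001, -0.0014, -0.0006, 0.001, 0.002, 0.001] [-0.04863893  0.77547812 -0.00300503  1.56109153  0.00367106  0.80670101
 -1.55602528]
[264 190  30  38 841] [278.43162901 209.91082045] [ 0.64923815 -0.01233104  0.10910531] 701 [ 0.64763712 -0.01249083  0.10805489] [0.02272611 0.02247632 0.00651898]
```

View pics/w1.png

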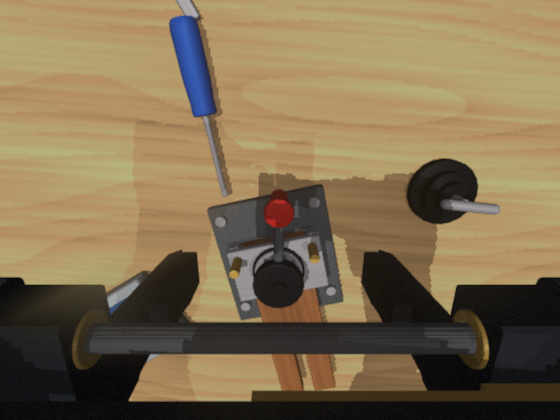

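The wrist view shows the red cap at (279,210), centred between the fingertips at columns ~190 and 370, and the measurement agrees within 2–3 mm. I'll go down and grip.

```bash
python3 -m handwheel '[[1,0.002,-0.001,0.045,0,0,0],[1,0.002,-0.001,0.085,0,0,0],[1,0.002,-0.001,0.0895,0,0,0],[0.5,0.002,-0.001,0.0895,0,0,0],[0.1,0.002,-0.001,0.0895,0,0,0],[0.1,0.002,-0.001,0.0895,0,0,0],[0,0.002,-0.001,0.0895,0,0,0],[0,0.002,-0.001,0.0895,0,0,0],[0,0.002,-0.001,0.0895,0,0,0],[0,0.002,-0.001,0.0895,0,0,0]]' 20; python3 -c "
from h import *
s=get_state();print(swing_of(s['tool_pos']),s['contact_force'],s['moment'],rel([*knob(1.089)[0],.07],.067))"
```

```text
clock: 2.85
tool_pos: [0.6464, -0.013, 0.0709]
eef_rot: [0.999, 0.033, 0.0, 0.0]
contact_force: [0.8, -0.6, -0.3]
opening: 0.389
finger_force: 0.0
(np.float64(1.09562211953731), np.float64(0.09161486561468946)) [ 0.8198975  -0.6080622  -0.33108025] [ 0.02975074 -0.01518042 -0.02999898] [-0.0016, -0.0006, 0.0009, 0.0, -0.0, -0.0]
```

Not closed yet; I'll keep closing, and check the opening against the 16 mm neck (~0.18).

```bash
python3 -m handwheel '[[0,0,0,0,0,0,0],[0,0,0,0,0,0,0],[0,0,0,0,0,0,0],[0,0,0,0,0,0,0],[0,0,0,0,0,0,0],[0,0,0,0,0,0,0]]' 20
python3 - <<'E'
from h import *
s=get_state();print(swing_of(s['tool_pos']),s['contact_force'])
# plan arcs relative to current tool frame: swing increments of d, r=.09, tool turning +d about tool z (clockwise from above)
for d in (.1,.2,.3,.4,.5,.6,.65,.7):
    print(d,'dx %.4f dy %.4f'%(-.09*(1-np.cos(d)),.09*np.sin(d)))
E
```

```text
clock: 3.45
tool_pos: [0.6464, -0.013, 0.0706]
eef_rot: [0.999, 0.033, -0.0, 0.0]
contact_force: [-0.0, 0.2, -0.5]
opening: 0.259
finger_force: 20.0
(np.float64(1.0957909254967038), np.float64(0.09153472120863017)) [-0.03975018  0.20437345 -0.45609999]
0.1 dx -0.0004 dy 0.0090
0.2 dx -0.0018 dy 0.0179
0.3 dx -0.0040 dy 0.0266
0.4 dx -0.0071 dy 0.0350
0.5 dx -0.0110 dy 0.0431
0.6 dx -0.0157 dy 0.0508
0.65 dx -0.0184 dy 0.0545
0.7 dx -0.0212 dy 0.0580
```

```bash
python3 -m handwheel '[[0,-0.0004,0.009,0,0,0,0.1],[0,-0.0018,0.0179,0,0,0,0.2],[0,-0.004,0.0266,0,0,0,0.3]]' 20
python3 - <<'E'
from h import *
s=get_state();print(swing_of(s['tool_pos']),R.from_quat(s['eef_rot']).inv().apply(s['contact_force']),s['moment'])
E
```

```text
clock: 3.75
tool_pos: [0.6442, -0.0384, 0.0706]
eef_rot: [0.993, -0.117, -0.0, -0.001]
contact_force: [-0.4, 2.8, 0.5]
opening: 0.26
finger_force: 20.0
(np.float64(1.3751403407143836), np.float64(0.0913532079605682)) [-0.99607441 -2.62871989 -0.47799901] [0.57243631 0.11864512 0.13330782]
```

```bash
python3 -m handwheel '[[0,-0.0004,0.009,0,0,0,0.1],[0,-0.0018,0.0179,0,0,0,0.2],[0,-0.004,0.0266,0,0,0,0.3],[0,-0.004,0.0266,0,0,0,0.3]]' 20
python3 - <<'E'
from h import *
s=get_state();print(swing_of(s['tool_pos']),R.from_quat(s['eef_rot']).inv().apply(s['contact_force']),s['moment'])
E
```

```text
clock: 4.15
tool_pos: [0.6335, -0.0645, 0.0706]
eef_rot: [0.965, -0.264, -0.001, -0.0]
contact_force: [-0.3, 2.0, 0.5]
opening: 0.258
finger_force: 20.0
(np.float64(1.6858673599808323), np.float64(0.09096455827437952)) [-1.26801516 -1.62545545 -0.46826785] [0.56195753 0.05147904 0.03005139]
```

```bash
python3 -m handwheel '[[0,0,0,-0.004,0,0,0],[0,0,0,-0.008,0,0,0],[0,0,0,-0.0115,0,0,0],[0,0,0,-0.0115,0,0,0]]' 30
python3 - <<'E'
from h import *
s=get_state();print(swing_of(s['tool_pos']),R.from_quat(s['eef_rot']).inv().apply(s['contact_force']),s['moment'])
for d in (.14,.28,.42,.56,.70,.84,.98,1.12,1.26,1.4,1.57):
    print(d,'%.4f,%.4f'%(-.09*(1-np.cos(d)),-.09*np.sin(d)))
c=cam('side');im,dd=snapshot('side');ys,xs=np.nonzero(redmask(im));k=ys>150;P=np.array([pt(c,x,y,dd[y,x]) for x,y in zip(xs[k],ys[k])]);print(len(P),P.max(0) if len(P) else '')
cv2.imwrite('pics/s2.png',cv2.resize(im[150:300,220:420],None,fx=4,fy=4)[...,::-1])
E
```

```text
clock: 4.55
tool_pos: [0.6331, -0.0643, 0.082]
eef_rot: [0.965, -0.263, -0.001, 0.0]
contact_force: [-2.0, 1.5, -7.7]
opening: 0.255
finger_force: 30.0
(np.float64(1.686305803510402), np.float64(0.09049690601690384)) [-2.46843232 -0.23952204  7.67656334] [ 0.4544143   0.3424653  -0.01050953]
0.14 -0.0009,-0.0126
0.28 -0.0035,-0.0249
0.42 -0.0078,-0.0367
0.56 -0.0137,-0.0478
0.7 -0.0212,-0.0580
0.84 -0.0299,-0.0670
0.98 -0.0399,-0.0747
1.12 -0.0508,-0.0810
1.26 -0.0625,-0.0857
1.4 -0.0747,-0.0887
1.57 -0.0899,-0.0900
45 [ 0.89684171 -0.06489817  0.09377976]
```

View pics/s2.png

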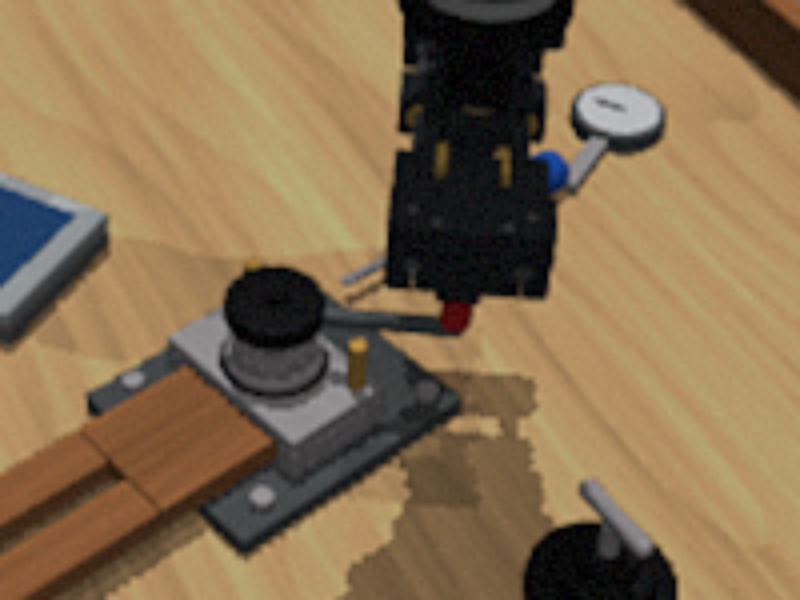

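The hub is raised off the crown (at about (275,310) in the crop), the lever arm is near the right-hand post and the knob is held. Next I'll swing back 3 teeth (1.57 rad).

```bash
python3 -m handwheel '[[0,-0.0009,-0.0126,0,0,0,-0.14],[0,-0.0035,-0.0249,0,0,0,-0.28],[0,-0.0078,-0.0367,0,0,0,-0.42],[0,-0.0137,-0.0478,0,0,0,-0.56],[0,-0.0212,-0.058,0,0,0,-0.7],[0,-0.0299,-0.067,0,0,0,-0.84],[0,-0.0399,-0.0747,0,0,0,-0.98],[0,-0.0508,-0.081,0,0,0,-1.12],[0,-0.0625,-0.0857,0,0,0,-1.26],[0,-0.0747,-0.0887,0,0,0,-1.4]]'
python3 - <<'E'
from h import *
s=get_state();print(swing_of(s['tool_pos']),R.from_quat(s['eef_rot']).inv().apply(s['contact_force']),s['q'])
E
```

```text
clock: 5.6
tool_pos: [0.6156, 0.049, 0.082]
eef_rot: [0.906, 0.422, 0.001, 0.001]
contact_force: [0.6, 0.1, -7.3]
opening: 0.252
finger_force: 30.0
(np.float64(0.31601714106349665), np.float64(0.09071514088228956)) [0.46124665 0.43540555 7.28243994] [-0.0428111   0.85312368 -0.20159572  1.69462171  0.26519417  0.61911285
 -1.09263413]
```

```bash
python3 -m handwheel '[[0,-0.0004,-0.009,0,0,0,-0.1],[0,-0.0013,-0.0152,0,0,0,-0.17],[0,-0.0013,-0.0152,0,0,0,-0.17],[0,-0.0013,-0.0152,0.004,0,0,-0.17],[0,-0.0013,-0.0152,0.008,0,0,-0.17],[0,-0.0013,-0.0152,0.0115,0,0,-0.17],[0,-0.0013,-0.0152,0.0115,0,0,-0.17]]'
python3 - <<'E'
from h import *
s=get_state();print(swing_of(s['tool_pos']),R.from_quat(s['eef_rot']).inv().apply(s['contact_force']),s['tool_pos'])
E
```

```text
clock: 6.3
tool_pos: [0.6031, 0.0585, 0.0708]
eef_rot: [0.869, 0.495, 0.0, 0.0]
contact_force: [-0.4, 0.6, -2.5]
opening: 0.258
finger_force: 30.0
(np.float64(0.1441778289902036), np.float64(0.09076542209679768)) [ 0.3488633  -0.67423766  2.54829945] [0.60313443 0.05845089 0.07083958]
```

```bash
python3 -m handwheel '[[0,-0.0009,0.0126,0.0005,0,0,0.14],[0,-0.0035,0.0249,0.0005,0,0,0.28],[0,-0.0078,0.0367,0.0005,0,0,0.42]]'
python3 - <<'E'
from h import *
s=get_state();print(swing_of(s['tool_pos']),R.from_quat(s['eef_rot']).inv().apply(s['contact_force']),s['tool_pos'])
E
python3 -m handwheel '[[0,-0.0009,0.0126,0,0,0,0.14],[0,-0.0035,0.0249,0,0,0,0.28],[0,-0.0078,0.0367,0,0,0,0.42],[0,-0.0078,0.0367,0,0,0,0.42]]'
python3 - <<'E'
from h import *
s=get_state();print(swing_of(s['tool_pos']),R.from_quat(s['eef_rot']).inv().apply(s['contact_force']),s['tool_pos'])
for d in (.03,.05,.06,.09,.1):print(d,'%.4f,%.4f'%(-.09*(1-np.cos(d)),.09*np.sin(d)))
E
```

```text
clock: 6.6
tool_pos: [0.6301, 0.0337, 0.0707]
eef_rot: [0.954, 0.301, -0.0, -0.001]
contact_force: [-2.1, 1.3, -0.3]
opening: 0.254
finger_force: 30.0
(np.float64(0.5481045048592309), np.float64(0.09148119734517876)) [-0.98595812 -2.29320429  0.26980299] [0.63009251 0.03374868 0.070659  ]
clock: 7.0
tool_pos: [0.6452, -0.0026, 0.0706]
eef_rot: [0.995, 0.097, 0.0, 0.0]
contact_force: [-0.4, 1.0, 0.4]
opening: 0.255
finger_force: 30.0
(np.float64(0.9811564517348534), np.float64(0.0916444203960866)) [-0.14884066 -1.0673126  -0.37016663] [ 0.64524719 -0.00255808  0.07061267]
0.03 -0.0000,0.0027
0.05 -0.0001,0.0045
0.06 -0.0002,0.0054
0.09 -0.0004,0.0081
0.1 -0.0004,0.0090
```

```bash
cat > f.py <<'E'
from h import *
s=get_state();f=R.from_quat(s['eef_rot']).inv().apply(s['contact_force']);print('swing %.3f r %.4f z %.4f'%(*swing_of(s['tool_pos']),s['tool_pos'][2]),'F',f.round(1),'Mz',s['moment'][2].round(2),'ang',round(.875+YAW-np.arctan2(*R.from_quat(s['eef_rot']).as_matrix()[[1,0],0]),3))
E
for i in 1; do python3 -m handwheel '[[0,-0.0001,0.0045,0,0,0,0.05]]'>/dev/null; python3 f.py; python3 -m handwheel '[[0,-0.0001,0.0045,0,0,0,0.05]]'>/dev/null; python3 f.py;python3 -m handwheel '[[0,-0.0001,0.0045,0,0,0,0.05]]'>/dev/null; python3 f.py; done
```

```text
swing 1.000 r 0.0917 z 0.0705 F [-0.4 -1.6  0.1] Mz 0.19 ang 1.007
swing 1.054 r 0.0917 z 0.0705 F [-1.  -2.8 -1. ] Mz 0.14 ang 1.06
swing 1.107 r 0.0917 z 0.0705 F [-2.  -1.6 -2.1] Mz 0.13 ang 1.111
```

```bash
cat >> f.py <<'E'
print('   Feq %.1f'%(-f[1]*swing_of(s['tool_pos'])[1]/.09+s['moment'][2]/.09))
E
python3 -m handwheel '[[0,-0.0001,0.0045,0,0,0,0.05]]'>/dev/null; python3 f.py; python3 -m handwheel '[[0,-0.0001,0.0045,0,0,0,0.05]]'>/dev/null; python3 f.py
```

```text
swing 1.160 r 0.0917 z 0.0704 F [-1.7 -3.2 -1.1] Mz 0.08 ang 1.162
   Feq 4.2
swing 1.211 r 0.0918 z 0.0704 F [-2.1 -2.7 -1.7] Mz 0.13 ang 1.213
   Feq 4.3
```

```bash
python3 -m handwheel '[[0,-0.0001,0.0045,0,0,0,0.05]]'>/dev/null; python3 f.py; python3 -m handwheel '[[0,-0.0001,0.0045,0,0,0,0.05]]'>/dev/null; python3 f.py
```

```text
swing 1.261 r 0.0917 z 0.0703 F [-2.1 -3.5 -2.8] Mz 0.08 ang 1.263
   Feq 4.4
swing 1.311 r 0.0917 z 0.0703 F [-3.4 -3.3 -3. ] Mz 0.05 ang 1.313
   Feq 4.0
```

```bash
python3 -m handwheel '[[0,-0.0006,0.0045,-0.0003,0,0,0.05]]'>/dev/null; python3 f.py; python3 -m handwheel '[[0,-0.0004,0.0045,0,0,0,0.05]]'>/dev/null; python3 f.py
```

```text
swing 1.361 r 0.0916 z 0.0705 F [-1.5 -4.  -1.3] Mz 0.05 ang 1.363
   Feq 4.7
swing 1.411 r 0.0915 z 0.0705 F [-1.8 -4.6 -2.1] Mz 0.04 ang 1.413
   Feq 5.0
```

```bash
python3 -m handwheel '[[0,-0.0004,0.0045,0,0,0,0.05]]'>/dev/null; python3 f.py; python3 -m handwheel '[[0,-0.0002,0.0045,0,0,0,0.05]]'>/dev/null; python3 f.py
```

```text
swing 1.461 r 0.0913 z 0.0705 F [-0.1 -3.6 -1.1] Mz 0.02 ang 1.463
   Feq 4.0
swing 1.510 r 0.0913 z 0.0706 F [-0.2 -4.1 -0.2] Mz -0.0 ang 1.513
   Feq 4.1
```

```bash
python3 -m handwheel '[[0,-0.0001,0.0045,0,0,0,0.05]]'>/dev/null; python3 f.py; python3 -m handwheel '[[0,-0.0001,0.0045,0,0,0,0.05]]'>/dev/null; python3 f.py
```

```text
swing 1.560 r 0.0912 z 0.0706 F [-0.2 -4.1 -0.2] Mz 0.01 ang 1.563
   Feq 4.2
swing 1.610 r 0.0911 z 0.0705 F [-1.8 -3.8  0.7] Mz 0.01 ang 1.613
   Feq 3.9
```

```bash
python3 -m handwheel '[[0,-0.0001,0.0045,0,0,0,0.05]]'>/dev/null; python3 f.py;  python3 -m handwheel '[[0,-0.0001,0.0027,0,0,0,0.03]]'>/dev/null; python3 f.py
```

```text
swing 1.660 r 0.0910 z 0.0705 F [-1.2 -4.8 -0.3] Mz -0.02 ang 1.663
   Feq 4.7
swing 1.693 r 0.0909 z 0.0705 F [-1.2 -3.5 -0.3] Mz -0.04 ang 1.693
   Feq 3.0
```

No bite yet. I'll lift, swing back 2 teeth (1.047 rad), drop in and continue.

```bash
python3 -m handwheel '[[0,0,0,-0.004,0,0,0],[0,0,0,-0.008,0,0,0],[0,0,0,-0.0115,0,0,0],[0,0,0,-0.0115,0,0,0]]' 30 >/dev/null; python3 f.py
python3 -m handwheel '[[0,-0.0009,-0.0126,0,0,0,-0.14],[0,-0.0035,-0.0249,0,0,0,-0.28],[0,-0.0078,-0.0367,0,0,0,-0.42],[0,-0.0137,-0.0478,0,0,0,-0.56],[0,-0.0212,-0.058,0,0,0,-0.7],[0,-0.0299,-0.067,0,0,0,-0.84],[0,-0.0399,-0.0747,0,0,0,-0.98],[0,-0.0432,-0.0769,0,0,0,-1.025],[0,-0.0432,-0.0769,0,0,0,-1.025]]'; python3 f.py
```

```text
swing 1.699 r 0.0903 z 0.0819 F [-0.9 -1.5  7.4] Mz -0.15 ang 1.69
   Feq -0.2
clock: 9.8
tool_pos: [0.6355, 0.0232, 0.082]
eef_rot: [0.97, 0.243, 0.001, 0.0]
contact_force: [2.9, 0.9, -7.3]
opening: 0.256
finger_force: 30.0
swing 0.679 r 0.0907 z 0.0820 F [3.  0.5 7.3] Mz 0.02 ang 0.665
   Feq -0.3
```

```bash
python3 -m handwheel '[[0,0,-0.003,0,0,0,-0.03],[0,0.0005,-0.003,0.004,0,0,-0.03],[0,0.0005,-0.003,0.008,0,0,-0.03],[0,0.0005,-0.003,0.0115,0,0,-0.03],[0,0.0005,-0.003,0.0117,0,0,-0.03]]'; python3 f.py
python3 -m handwheel '[[0,-0.0001,0.0045,0.0002,0,0,0.05]]'>/dev/null; python3 f.py;  python3 -m handwheel '[[0,-0.0001,0.0045,0,0,0,0.05]]'>/dev/null; python3 f.py
```

```text
clock: 10.3
tool_pos: [0.6348, 0.0261, 0.0708]
eef_rot: [0.966, 0.258, 0.001, 0.0]
contact_force: [1.5, 0.1, 0.2]
opening: 0.256
finger_force: 30.0
swing 0.646 r 0.0914 z 0.0708 F [ 1.3  0.7 -0.2] Mz 0.05 ang 0.635
   Feq -0.1
swing 0.682 r 0.0915 z 0.0707 F [ 1.4 -1.1 -1.4] Mz 0.26 ang 0.685
   Feq 4.1
swing 0.732 r 0.0915 z 0.0706 F [ 1.4 -1.8 -1.4] Mz 0.19 ang 0.738
   Feq 4.0
```

Seated and driving. I'll continue in small steps and feel for the bite.

```bash
python3 -m handwheel '[[0,-0.0001,0.0036,0,0,0,0.04]]'>/dev/null; python3 f.py;  python3 -m handwheel '[[0,-0.0001,0.0036,0,0,0,0.04]]'>/dev/null; python3 f.py
```

```text
swing 0.776 r 0.0915 z 0.0706 F [ 2.7 -2.3 -2.1] Mz 0.19 ang 0.778
   Feq 4.4
swing 0.815 r 0.0916 z 0.0706 F [ 2.  -2.4 -2.6] Mz 0.28 ang 0.817
   Feq 5.6
```

```bash
python3 -m handwheel '[[0,-0.0001,0.0027,0,0,0,0.03]]'>/dev/null; python3 f.py;  python3 -m handwheel '[[0,-0.0001,0.0027,0,0,0,0.03]]'>/dev/null; python3 f.py
```

```text
swing 0.845 r 0.0916 z 0.0705 F [ 1.6 -2.5 -2.8] Mz 0.19 ang 0.847
   Feq 4.7
swing 0.871 r 0.0917 z 0.0705 F [ 2.2 -4.  -4. ] Mz 0.27 ang 0.876
   Feq 7.0
```

```bash
python3 -m handwheel '[[0,0,0.0018,-0.0002,0,0,0.02]]'>/dev/null; python3 f.py;  python3 -m handwheel '[[0,0,0,0,0,0,0]]'>/dev/null; python3 f.py
```

```text
swing 0.890 r 0.0916 z 0.0706 F [ 2.  -4.9 -3.5] Mz 0.29 ang 0.896
   Feq 8.2
swing 0.892 r 0.0916 z 0.0705 F [ 4.1 -3.6 -3.9] Mz 0.19 ang 0.895
   Feq 5.8
```

```bash
python3 -m handwheel '[[0,0,0.0018,0,0,0,0.02]]'>/dev/null; python3 f.py;  python3 -m handwheel '[[0,0,0.0009,0,0,0,0.01]]'>/dev/null; python3 f.py
```

```text
swing 0.905 r 0.0916 z 0.0705 F [ 3.2 -5.1 -3.2] Mz 0.27 ang 0.914
   Feq 8.2
swing 0.916 r 0.0916 z 0.0705 F [ 2.8 -4.8 -3.8] Mz 0.3 ang 0.924
   Feq 8.2
```

```bash
python3 -m handwheel '[[0,0,0.0018,0,0,0,0.02]]'>/dev/null; python3 f.py;  python3 -m handwheel '[[0,0,0,0,0,0,0]]'>/dev/null; python3 f.py
```

```text
swing 0.932 r 0.0916 z 0.0705 F [ 2.3 -4.  -4.3] Mz 0.34 ang 0.944
   Feq 7.8
swing 0.935 r 0.0916 z 0.0705 F [ 3.2 -4.7 -4.3] Mz 0.23 ang 0.944
   Feq 7.4
```

```bash
python3 -m handwheel '[[0,0,0.0018,0,0,0,0.02]]'>/dev/null; python3 f.py;  python3 -m handwheel '[[0,0,0,0,0,0,0]]'>/dev/null; python3 f.py
```

```text
swing 0.949 r 0.0917 z 0.0705 F [ 3.4 -5.3 -3.8] Mz 0.31 ang 0.963
   Feq 8.8
swing 0.953 r 0.0917 z 0.0705 F [ 2.9 -4.5 -2.8] Mz 0.24 ang 0.964
   Feq 7.2
```

```bash
python3 -m handwheel '[[0,0,0.0018,-0.0002,0,0,0.02]]'>/dev/null; python3 f.py;  python3 -m handwheel '[[0,0,0,0,0,0,0]]'>/dev/null; python3 f.py
```

```text
swing 0.966 r 0.0916 z 0.0706 F [ 3.7 -4.6 -3. ] Mz 0.36 ang 0.983
   Feq 8.7
swing 0.970 r 0.0916 z 0.0705 F [ 3.2 -4.9 -3.2] Mz 0.25 ang 0.983
   Feq 7.7
```

```bash
python3 -m handwheel '[[0,0,0.0018,0,0,0,0.01],[0,0,0.0027,0,0,0,0.01]]'; python3 f.py;  python3 - <<'E'
from h import *
s=get_state();print(s['moment'],s['joint_torque'].round(2) if hasattr(s['joint_torque'],'round') else s['joint_torque'])
im,d=snapshot('wrist');cv2.imwrite('pics/w2.png',im[...,::-1])
im,d=snapshot('side');cv2.imwrite('pics/s3.png',cv2.resize(im[150:300,220:420],None,fx=4,fy=4)[...,::-1])
E
```

```text
clock: 12.1
tool_pos: [0.6453, -0.0031, 0.0705]
eef_rot: [0.997, 0.081, 0.0, -0.001]
contact_force: [1.6, 7.3, 2.8]
opening: 0.253
finger_force: 30.0
swing 0.987 r 0.0916 z 0.0705 F [ 2.7 -6.9 -2.8] Mz 0.23 ang 0.993
   Feq 9.6
[ 1.66168109 -0.33602509  0.23226305] [  5.16 -55.15   5.78  -9.95   1.25   0.65  -0.25]
```

View pics/w2.png

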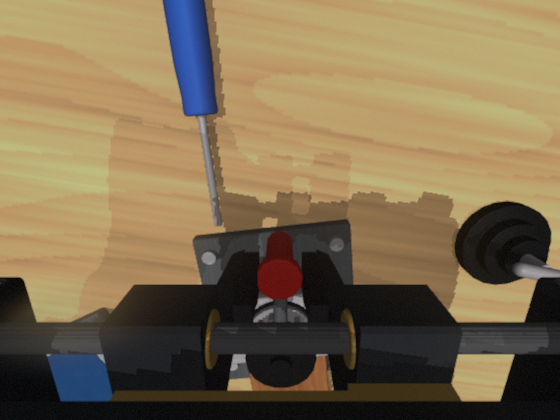

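View pics/s3.png

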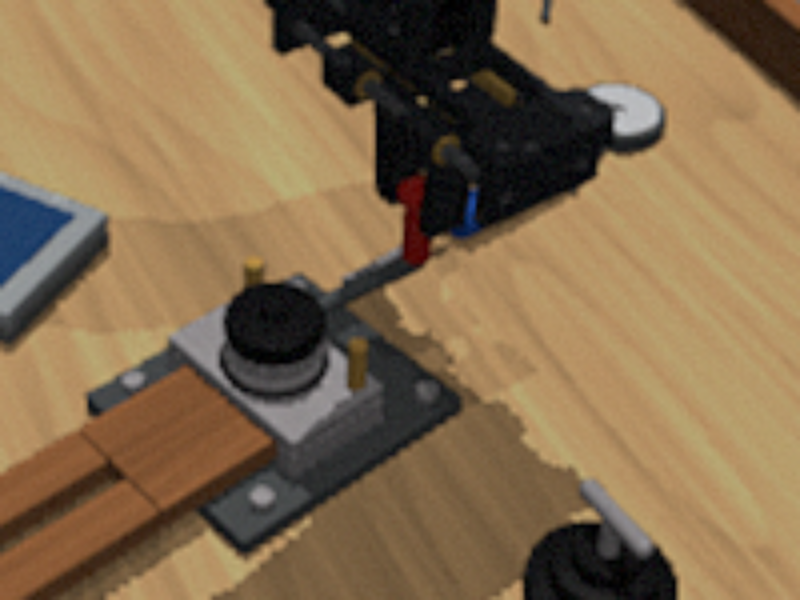

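The lever is down on its crown, the knob is held between the pads, and torque is rising (Feq 9.6). A little more.

```bash
python3 f.py; python3 -m handwheel '[[0,0,0.0018,0,0,0,0.015]]'>/dev/null; python3 f.py;  python3 -m handwheel '[[0,0,0,0,0,0,0]]'>/dev/null; python3 f.py
```

```text
swing 0.988 r 0.0916 z 0.0705 F [ 2.4 -7.1 -3.3] Mz 0.19 ang 0.993
   Feq 9.4
swing 1.000 r 0.0916 z 0.0705 F [ 2.1 -7.7 -3. ] Mz 0.21 ang 1.007
   Feq 10.2
swing 1.003 r 0.0916 z 0.0705 F [ 3.  -7.2 -3.5] Mz 0.22 ang 1.008
   Feq 9.7
```

```bash
python3 -m handwheel '[[0,0,0.0018,0,0,0,0.02]]'>/dev/null; python3 f.py;  python3 -m handwheel '[[0,0,0.0009,0,0,0,0.01]]'>/dev/null; python3 f.py
```

```text
swing 1.018 r 0.0916 z 0.0705 F [ 2.7 -6.9 -3.2] Mz 0.3 ang 1.027
   Feq 10.3
swing 1.028 r 0.0916 z 0.0705 F [ 1.9 -8.6 -3.3] Mz 0.29 ang 1.038
   Feq 11.9
```

```bash
python3 -m handwheel '[[0,0,0.0004,0,0,0,0.005],[0,0,0.0004,0,0,0,0.005]]'>/dev/null; python3 f.py; python3 -m handwheel '[[0.6,0,0,0,0,0,0],[0.7,0,0,0,0,0,0],[0.8,0,0,0,0,0,0],[0.8,0,0,0,0,0,0],[0.8,0,0,0,0,0,0],[0.8,0,0,0,0,0,0],[0.8,0,0,0,0,0,0],[0.8,0,0,0,0,0,0],[0.8,0,0,0,0,0,0]]'; python3 f.py
```

```text
swing 1.032 r 0.0916 z 0.0705 F [ 1.6 -7.2 -3.4] Mz 0.18 ang 1.042
   Feq 9.3
clock: 13.7
tool_pos: [0.6458, -0.0107, 0.0705]
eef_rot: [0.998, 0.056, 0.0, 0.0]
contact_force: [-0.9, 0.4, 0.4]
opening: 0.8
finger_force: 0.0
swing 1.071 r 0.0912 z 0.0705 F [-0.9 -0.5 -0.4] Mz 0.01 ang 1.044
   Feq 0.6
```

```bash
python3 -m handwheel '[[0.8,0,0,-0.03,0,0,0],[0.8,0,0,-0.07,0,0,0],[0.8,0,0,-0.11,0,0,0],[0.8,-0.03,0,-0.13,0,0,0],[0.8,-0.06,0,-0.13,0,0,0],[0.8,-0.06,0,-0.13,0,0,0]]'
python3 - <<'E'
from h import *
c=cam('wrist');im,d=snapshot('wrist');cv2.imwrite('pics/w3.png',im[...,::-1])
n,l,s,ce=cv2.connectedComponentsWithStats(redmask(im))
for i in range(1,n):
    if s[i,4]>100:
        ys,xs=np.nonzero(l==i);P=np.array([pt(c,x,y,d[y,x]) for x,y in zip(xs,ys) if d[y,x]>0]);z=np.percentile(P[:,2],[50,90]);t=P[P[:,2]>.104];m=(t.min(0)+t.max(0))/2;print(s[i],z,m,swing_of(m))
c=cam('side');im,d=snapshot('side');ys,xs=np.nonzero(redmask(im));k=(ys>150)&(xs<420);print(xs[k].min(),xs[k].max(),ys[k].min(),ys[k].max());cv2.imwrite('pics/s4.png',cv2.resize(im[150:300,220:420],None,fx=4,fy=4)[...,::-1])
E
```

```text
clock: 14.3
tool_pos: [0.582, -0.0183, 0.2012]
eef_rot: [0.998, 0.055, -0.002, 0.0]
contact_force: [-0.4, 0.2, -0.9]
opening: 0.801
finger_force: 0.0
[244 113  28  29 622] [0.10923783 0.11012349] [0.64327783 0.00734263 0.10917767] (np.float64(0.8712150988827925), np.float64(0.0919826959067448))
316 326 192 213
```

View pics/s4.png

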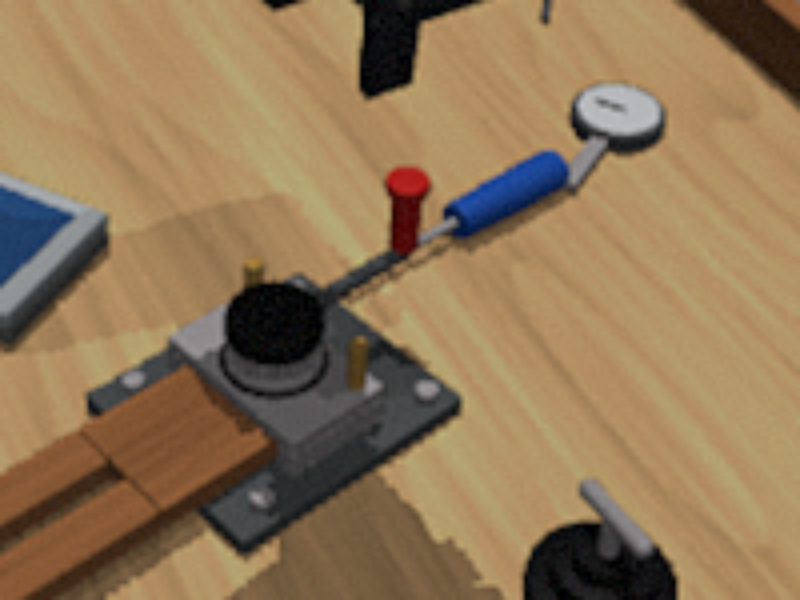

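The lever is down (cap top at 109 mm) and sprang back to swing 0.87 through its play. I'll grip it again and re-feel the tightness to be sure.

```bash
python3 -c "
from h import *
k,a=knob(.871,.0912);print(rel([*k,.0705],a))"
```

```text
[0.0586, -0.018, 0.1304, 0.0, -0.001, -0.173]
```

```bash
python3 -m handwheel '[[0.8,0.0586,-0.018,0.02,0,0,-0.1],[0.8,0.0586,-0.018,0.02,0,0,-0.173],[0.8,0.0586,-0.018,0.02,0,0,-0.173],[0.6,0.0586,-0.018,0.065,0,0,-0.173],[0.5,0.0586,-0.018,0.11,0,0,-0.173],[0.5,0.0586,-0.018,0.1304,0,0,-0.173],[0.3,0.0586,-0.018,0.1304,0,0,-0.173],[0,0.0586,-0.018,0.1304,0,0,-0.173],[0,0.0586,-0.018,0.1304,0,0,-0.173],[0,0.0586,-0.018,0.1304,0,0,-0.173]]' 30; python3 -m handwheel '[[0,0,0,0,0,0,0],[0,0,0,0,0,0,0],[0,0,0,0,0,0,0],[0,0,0,0,0,0,0],[0,0,0,0,0,0,0]]'; python3 f.py
python3 -m handwheel '[[0,-0.0001,0.0036,0,0,0,0.04]]'>/dev/null; python3 f.py
```

```text
clock: 15.4
tool_pos: [0.644, 0.0071, 0.072]
eef_rot: [0.99, 0.142, 0.002, 0.0]
contact_force: [0.2, -0.2, 1.7]
opening: 0.254
finger_force: 30.0
clock: 15.9
tool_pos: [0.6443, 0.0074, 0.0716]
eef_rot: [0.99, 0.142, 0.002, 0.0]
contact_force: [1.0, 0.4, 5.2]
opening: 0.257
finger_force: 30.0
swing 0.874 r 0.0929 z 0.0716 F [ 1.1 -0.1 -5.2] Mz 0.01 ang 0.871
   Feq 0.2
swing 0.904 r 0.0929 z 0.0716 F [ 1.2 -1.2 -6.6] Mz 0.14 ang 0.911
   Feq 2.8
```

```bash
python3 -m handwheel '[[0,-0.0008,0.0018,-0.0005,0,0,0.02]]'>/dev/null; python3 f.py;  python3 -m handwheel '[[0,-0.0005,0.0018,0,0,0,0.02]]'>/dev/null; python3 f.py
```

```text
swing 0.917 r 0.0926 z 0.0719 F [ 3.8 -3.5 -2.4] Mz 0.24 ang 0.931
   Feq 6.2
swing 0.927 r 0.0926 z 0.0719 F [ 4.2 -4.4 -6. ] Mz 0.28 ang 0.95
   Feq 7.7
```

```bash
python3 -m handwheel '[[0,0,0.0018,0,0,0,0.02]]'>/dev/null; python3 f.py;  python3 -m handwheel '[[0,0,0.0018,0,0,0,0.02]]'>/dev/null; python3 f.py
```

```text
swing 0.942 r 0.0926 z 0.0718 F [ 4.1 -4.5 -5.6] Mz 0.32 ang 0.969
   Feq 8.2
swing 0.959 r 0.0927 z 0.0718 F [ 3.8 -4.7 -4.8] Mz 0.41 ang 0.989
   Feq 9.4
```

```bash
python3 -m handwheel '[[0,0,0.0027,0,0,0,0.01]]'>/dev/null; python3 f.py;  python3 -m handwheel '[[0,0,0.0018,0,0,0,0.01]]'>/dev/null; python3 f.py
```

```text
swing 0.978 r 0.0927 z 0.0718 F [ 3.3 -6.8 -5.4] Mz 0.24 ang 0.999
   Feq 9.6
swing 0.992 r 0.0927 z 0.0718 F [ 3.5 -8.  -5.7] Mz 0.23 ang 1.009
   Feq 10.7
```

```bash
python3 -m handwheel '[[0,0,0.0018,0,0,0,0.01]]'>/dev/null; python3 f.py;  python3 -m handwheel '[[0,0,0.0009,0,0,0,0.01]]'>/dev/null; python3 f.py
```

```text
swing 1.005 r 0.0927 z 0.0718 F [ 4.6 -8.6 -6.6] Mz 0.14 ang 1.018
   Feq 10.3
swing 1.013 r 0.0927 z 0.0717 F [ 4.2 -7.9 -6. ] Mz 0.29 ang 1.028
   Feq 11.3
```

```bash
python3 -m handwheel '[[0,0,0.0018,0,0,0,0.01]]'>/dev/null; python3 f.py;  python3 -m handwheel '[[0,0,0.0009,0,0,0,0.01]]'>/dev/null; python3 f.py; python3 -m handwheel '[[0,0,0,0,0,0,0]]'>/dev/null; python3 f.py
```

```text
swing 1.026 r 0.0928 z 0.0717 F [ 3.2 -9.6 -5.5] Mz 0.1 ang 1.038
   Feq 10.9
swing 1.035 r 0.0927 z 0.0717 F [ 4.5 -9.4 -5.6] Mz 0.19 ang 1.048
   Feq 11.9
swing 1.036 r 0.0927 z 0.0717 F [ 2.7 -8.7 -5.8] Mz 0.14 ang 1.048
   Feq 10.5
```

Firm at ~11–12 N. I'll release, withdraw and check.

```bash
python3 -m handwheel '[[0.8,0,0,0,0,0,0],[0.8,0,0,0,0,0,0],[0.8,0,0,0,0,0,0],[0.8,0,0,0,0,0,0],[0.8,0,0,0,0,0,0],[0.8,0,0,-0.03,0,0,0],[0.8,0,0,-0.07,0,0,0],[0.8,0,0,-0.11,0,0,0],[0.8,-0.03,0,-0.13,0,0,0],[0.8,-0.06,0,-0.13,0,0,0]]'; python3 -m handwheel '[[0.8,0,0,0,0,0,0],[0.8,0,0,0,0,0,0],[0.8,0,0,0,0,0,0]]'>/dev/null
python3 - <<'E'
from h import *
c=cam('wrist');im,d=snapshot('wrist')
n,l,s,ce=cv2.connectedComponentsWithStats(redmask(im))
for i in range(1,n):
    if s[i,4]>100:
        ys,xs=np.nonzero(l==i);P=np.array([pt(c,x,y,d[y,x]) for x,y in zip(xs,ys) if d[y,x]>0]);t=P[P[:,2]>.104];m=(t.min(0)+t.max(0))/2;print(s[i],np.median(t[:,2]),m,swing_of(m))
im,d=snapshot('top');o=cv2.imread('pics/top0.png')[...,::-1]
def bl(a):
    h=cv2.cvtColor(a.copy(),cv2.COLOR_RGB2HSV);m=((h[...,0]>100)&(h[...,0]<130)&(h[...,1]>150)).astype(np.uint8);n,l,s,c=cv2.connectedComponentsWithStats(m);return [c[i].round(1).tolist() for i in range(1,n) if s[i,4]>80]
print(bl(o),bl(im)); print(np.abs(im[165:215,355:405].astype(int)-o[165:215,355:405]).mean())
E
```

```text
clock: 18.1
tool_pos: [0.5865, -0.0215, 0.2033]
eef_rot: [0.999, 0.051, 0.003, 0.001]
contact_force: [0.1, 0.7, 0.1]
opening: 0.799
finger_force: 0.0
[241 119  28  28 616] 0.1092531555443742 [0.64314247 0.00719012 0.10870978] (np.float64(0.8723951336983355), np.float64(0.09181000987302855))
[[254.8, 135.6], [207.9, 277.7]] [[254.8, 135.6], [207.8, 277.7]]
22.7496
```

```bash
python3 -c "
from plant import *
print(finish_job())"
```

```text
the job is handed in; nothing more can be done
None
```

The clamp is tight: it bit on the third stroke, I took it to about 11–12 N at the knob and felt it again to confirm, and the lever is down in its serrations and released. The case and screwdriver have not moved; the stand was never touched, though its image check was inconclusive, most likely from the arm's shadow.

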